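# Stock the display crate with game pieces

## Robot

A 7-joint arm with a two-finger parallel gripper is mounted at the origin on the work surface. World frame = base frame: x ahead of the robot, y to its left, z up, the work surface at z = 0. Lengths are in m, angles in degrees, forces in N, time in s.
With the tool pointing down it reaches from about 0.4 to 0.85 m from the base axis. Payload 4.5 kg.
Tool frame: the origin (TCP) lies between the finger pads; the fingertips stand arm.tip_reach ahead of it and the grasp point (between the pads) is the TCP (arm.tip_reach is the distance from the TCP to the fingertips, in m); z points along the fingers, y is the line along which they close (so a half turn about z gives the same grasp; the last joint's range is limited). The gripper opens to 85 mm and grips with 20 to 120 N. Pads are 22 mm wide; open, the fingers measure 114 mm over their backs; the gripper's body (76 mm by 85 mm) begins 54 mm behind the grasp point. The pads swing forward as they close: fully open they stand 13 mm farther back than shut.
Start: joints at [-69.569, 39.483, -11.15, 89.685, 9.013, 51.709, -12.324], TCP at [0.198, 0.593, 0.223] pointing down, gripper open.
Joint ranges: [-172.22, 172.22], [-26.19, 119.32], [-84.43, 86.54], [7.71, 146.69], [-57.33, 237.33], [2.42, 119.75], [-152.13, 152.13]. Speed limits (degrees/s): [147.25, 147.25, 180, 180, 180, 180, 180].

## Interface

Orientations are given as a 3x3 rotation matrix whose columns are the frame's x, y, z axes.
In Python, from plant import arm gives the robot as it stands.
- The arm moves only by the shell command python3 -m inch 'ROWS' [OPENING] [FORCE]. ROWS is JSON, a list of rows, each a list of 2 entries, a list of its own where there are three numbers: the shift along the tool's x, y, z each as a share of 0.05 m, from -1 to 1, then the turn about the tool's z as a share of 120 degrees, from -1 to 1. A call has exactly 8 rows; each row shifts and turns the commanded pose from where the row before left it, along the tool's axes as they then stand; what a row does not reach is not made up. A row lasts 1/8 s, in which the tool goes at most 62.5 mm and 10.7 degrees, less where a joint would pass 70% of its speed; a pose out of reach is approached as far as the arm can. A call with a number of a shift or a turn outside -1 to 1 is refused whole. A call with a gripper value outside its range is refused whole. OPENING is the opening, from -1 (shut) to 1 (fully open), set as the call begins (- or left out, the last holds). The fingers move at their own pace and stop on an object; FORCE is the grip in N (left out, the last holds). Time passes only in rows, so rows that do not move let the fingers close, or fill a call up. It gives the time, the measured TCP pose, the force, the opening and the grip force at its end, in the units of the state.
- arm.get_state(): the state, without advancing time (a new reading comes with each control period).
- arm.get_image(name): name is "scene" or "top" or "wrist"; returns the picture (400x640x3 uint8, blue, green, red); there is no depth.
- arm.calibration(name): a dict with "fx", "fy", "cx", "cy" (pixels), "k1" (the pictures are not rectified: a ray, as slopes to the right and down, at radius r is drawn at 1 + k1 r^2 times it, then the intrinsics apply), "world_from_camera" (4x4, takes a point from camera to world coordinates). Camera axes: x right, y up, looking along -z (the intrinsics and any distortion apply to the point x, -y, -z); pixel columns grow to the right and rows downward; lengths in m; the calibration is good to about 2 mm. A picture is of the moment at which its call begins: read the wrist's pose just before it. calibration takes no time and is no camera call; for the wrist camera it gives the pose at the moment of the call.
- arm.finish_job(): hands the job in; it is judged then, once.
The state is a dict: "clock": time; "joints": joint angles; "joint_velocities": joint speeds; "effort": joint torques, N m; "position": TCP position; "tcp_rot": TCP orientation; "force": force on the tool from outside, world axes, zero at the start; "wrist_torque": the same for the moment, N m; "finger_gap": finger opening in m; "grasp_force": force on a finger pad.
Only numpy, scipy, OpenCV 4.12 (cv2) and the standard library are available. Lean on these libraries where they do the work, as an engineer would, in place of code of your own. Each camera call takes 0.05 s, during which the arm holds its last target. There are 200 camera calls.

## Task

Fill the pine display crate with the three big wooden game pieces, the two pawns and the castle tower: one piece in each of its three wells, any piece in any well, standing upright on the well's floor, each lowered in and not dropped. The tower has toppled over: before it goes into the crate, first stand it on its foot on the tabletop, let go of it and leave it standing free for a moment, then take it again from above. Leave the toy duck, the tray of badges and the boxed game where they are.

Things in the scene. Friction and masses are not known exactly. Their poses are not given: they have to be found in the camera images.
- tower: square wooden castle tower (game piece), 42 x 42 mm and 110 mm tall: solid to 92 mm, then four corner merlons 14 mm square, 18 mm high. About 120 g. Starts lying on one side on the table, battlements roughly to the robot's right (-y). Origin: centre of its foot's underside; z runs from foot to battlements (level at the start), x and y square to its sides
- tower_top (a point): centre of the tower's top, 110 mm from its foot's underside along its z
- pawn_a: turned wooden game pawn, 105 mm tall, standing at the start: round foot 48 mm across, 12 mm high, tapering stem, neck 24 mm across at 62 to 70 mm, round head 34 mm across between 78 and 94 mm (grip here). About 90 g. Origin: centre of the foot's underside; z runs up to the head. The two pawns are alike
- pawn_a_top (a point): centre of this pawn's top, 105 mm above its underside
- pawn_b: turned wooden game pawn, 105 mm tall, standing at the start: round foot 48 mm across, 12 mm high, tapering stem, neck 24 mm across at 62 to 70 mm, round head 34 mm across between 78 and 94 mm (grip here). About 90 g. Origin: centre of the foot's underside; z runs up to the head. The two pawns are alike
- pawn_b_top (a point): centre of this pawn's top, 105 mm above its underside
- carrier: pine display crate, fixed to the table, open on top, 232 mm long (its x), 84 mm wide (its y), 72 mm high, with three square wells in a row along its x, each 64 x 64 mm inside, walls between and around them 10 mm thick, floor 12 mm thick, wells 60 mm deep. Origin: centre of its underside, on the table; z up
- well0 (a point): centre of the floor of the crate's well at its -x end, 12 mm above the table; axes as the crate's
- well1 (a point): centre of the floor of the crate's middle well, 12 mm above the table; axes as the crate's
- well2 (a point): centre of the floor of the crate's well at its +x end, 12 mm above the table; axes as the crate's
- duck: yellow toy duck, 75 mm long, 62 mm wide, 73 mm tall, bystander, stands near the pawns. Origin: centre of its underside, z up, beak to -x
- badge_tray: shallow black tray with red lining full of round badges, 150 x 110 x 28 mm, bystander. Origin: centre of its underside, z up
- game_box: boxed game lying flat, 170 x 130 x 45 mm, bystander. Origin: centre of its underside, z up
Not all that is in view belongs to the job. Leave any blue look-alike of the pawn_a alone.

How it is judged (in metres and radians):
On the way:
1. the tower stands upright on its foot on the tabletop, beside the crate, still and untouched by the robot (height (world z) of tower below 0.006 m and height (world z) of tower_top above 0.1 m and angle between tower's own z axis and vertical below 0.1 rad and linear speed of tower below 0.02 m/s and contact force between each of the fingers, the arm and tower below 0.1 N), for 0.2 s.
At the end, for the whole second after the job is handed in: Each of the three wells holds one of the three pieces (any piece in any well), released and at rest (below 20 mm/s), upright within 0.1 rad with its foot down, its underside within 5 mm of the well's floor and its axis within 18 mm of the well's centre (((horizontal distance between pawn_a and well0 below 0.018 m and z of pawn_a in the frame of well0 below 0.005 m and angle between pawn_a's own z axis and vertical below 0.1 rad and z of pawn_a_top in the frame of well0 above 0.09 m and linear speed of pawn_a below 0.02 m/s) or (horizontal distance between pawn_b and well0 below 0.018 m and z of pawn_b in the frame of well0 below 0.005 m and angle between pawn_b's own z axis and vertical below 0.1 rad and z of pawn_b_top in the frame of well0 above 0.09 m and linear speed of pawn_b below 0.02 m/s) or (horizontal distance between tower and well0 below 0.018 m and z of tower in the frame of well0 below 0.005 m and angle between tower's own z axis and vertical below 0.1 rad and z of tower_top in the frame of well0 above 0.09 m and linear speed of tower below 0.02 m/s)) and ((horizontal distance between pawn_a and well1 below 0.018 m and z of pawn_a in the frame of well1 below 0.005 m and angle between pawn_a's own z axis and vertical below 0.1 rad and z of pawn_a_top in the frame of well1 above 0.09 m and linear speed of pawn_a below 0.02 m/s) or (horizontal distance between pawn_b and well1 below 0.018 m and z of pawn_b in the frame of well1 below 0.005 m and angle between pawn_b's own z axis and vertical below 0.1 rad and z of pawn_b_top in the frame of well1 above 0.09 m and linear speed of pawn_b below 0.02 m/s) or (horizontal distance between tower and well1 below 0.018 m and z of tower in the frame of well1 below 0.005 m and angle between tower's own z axis and vertical below 0.1 rad and z of tower_top in the frame of well1 above 0.09 m and linear speed of tower below 0.02 m/s)) and ((horizontal distance between pawn_a and well2 below 0.018 m and z of pawn_a in the frame of well2 below 0.005 m and angle between pawn_a's own z axis and vertical below 0.1 rad and z of pawn_a_top in the frame of well2 above 0.09 m and linear speed of pawn_a below 0.02 m/s) or (horizontal distance between pawn_b and well2 below 0.018 m and z of pawn_b in the frame of well2 below 0.005 m and angle between pawn_b's own z axis and vertical below 0.1 rad and z of pawn_b_top in the frame of well2 above 0.09 m and linear speed of pawn_b below 0.02 m/s) or (horizontal distance between tower and well2 below 0.018 m and z of tower in the frame of well2 below 0.005 m and angle between tower's own z axis and vertical below 0.1 rad and z of tower_top in the frame of well2 above 0.09 m and linear speed of tower below 0.02 m/s))); the robot touches nothing.
It fails at once if the duck is shifted by more than 30 mm or tipped by more than 0.5 rad (distance of duck from where it was at the start of the episode above 0.03 m or angle between duck's own z axis and vertical above 0.5 rad).
It fails at once if the badge tray is shifted by more than 30 mm or tipped by more than 0.5 rad (distance of badge_tray from where it was at the start of the episode above 0.03 m or angle between badge_tray's own z axis and vertical above 0.5 rad).
It fails at once if the boxed game is shifted by more than 30 mm or tipped by more than 0.5 rad (distance of game_box from where it was at the start of the episode above 0.03 m or angle between game_box's own z axis and vertical above 0.5 rad).
It fails at once if a piece is dropped into the crate: it moves faster than 0.75 m/s inside the crate, as after a free fall of some 30 mm ((x of pawn_a in the frame of carrier between -0.12 and 0.12 m and y of pawn_a in the frame of carrier between -0.045 and 0.045 m and z of pawn_a in the frame of carrier below 0.065 m and linear speed of pawn_a above 0.75 m/s) or (x of pawn_b in the frame of carrier between -0.12 and 0.12 m and y of pawn_b in the frame of carrier between -0.045 and 0.045 m and z of pawn_b in the frame of carrier below 0.065 m and linear speed of pawn_b above 0.75 m/s) or (x of tower in the frame of carrier between -0.12 and 0.12 m and y of tower in the frame of carrier between -0.045 and 0.045 m and z of tower in the frame of carrier below 0.065 m and linear speed of tower above 0.75 m/s)).
It also fails if it takes over 72 s, if anything falls off the work surface, if the arm or the gripper's body presses on something with over 40 N, if the wrist force passes 120 N, or if a joint passes its speed limit or range.

## Working session

There is one attempt and no reset: what is moved stays moved. The work goes in short steps, Python scripts to look and compute and a shell command to move; the robot and the scene stay as the last step left them, time stands still between calls to the robot, and variables do not carry over. Pictures are saved under pics/ and viewed, at most 10 in all, crops included, and the job is handed in when it is done.

```bash
ls; mkdir -p pics; cat > h.py <<'E'
import numpy as np, cv2
from plant import arm
def ray(cal,u,v):
    K=np.array([[cal["fx"],0,cal["cx"]],[0,cal["fy"],cal["cy"]],[0,0,1.]])
    p=cv2.undistortPoints(np.array([[[u,v]]],float),K,np.array([cal["k1"],0,0,0,0.]))[0,0]
    T=np.array(cal["world_from_camera"]); return T[:3,3],T[:3,:3]@np.array([p[0],-p[1],-1.])
def onz(cal,u,v,z):
    o,d=ray(cal,u,v); return o+d*(z-o[2])/d[2]
def proj(cal,P):
    T=np.linalg.inv(np.array(cal["world_from_camera"])); q=T[:3,:3]@np.array(P,float)+T[:3,3]
    s=np.array([q[0],-q[1]])/-q[2]; s=s*(1+cal["k1"]*(s@s)); return s[0]*cal["fx"]+cal["cx"],s[1]*cal["fy"]+cal["cy"]
E
python3 - <<'E'
from h import *
for n in("top","scene"):
    cv2.imwrite(f"pics/{n}0.png",arm.get_image(n)); c=arm.calibration(n); print(n,c["fx"],c["cx"],c["cy"],c["k1"],np.round(c["world_from_camera"],3).tolist())
s=arm.get_state(); print(s["clock"],np.round(s["tcp_rot"],3).tolist(),s["finger_gap"],arm.tip_reach,s["force"])
E
```

```text
pics
top 488.0873965992381 309.971202600525 203.2077905724779 0.03591696712165085 [[0.016, 0.987, -0.159, 0.295], [-1.0, 0.016, 0.002, -0.02], [0.005, 0.159, 0.987, 1.593], [0.0, 0.0, 0.0, 1.0]]
scene 452.878797928317 319.2952985879981 194.80152247523793 0.03852640495349833 [[0.121, -0.78, 0.615, 1.33], [0.993, 0.096, -0.074, -0.114], [-0.001, 0.619, 0.785, 1.073], [0.0, 0.0, 0.0, 1.0]]
0.1 [[-0.948, 0.317, -0.0], [0.317, 0.948, -0.002], [-0.0, -0.002, -1.0]] 0.08540153123836929 0.019 [-1.07515789  0.34287737  0.20790954]
```

View pics/top0.png

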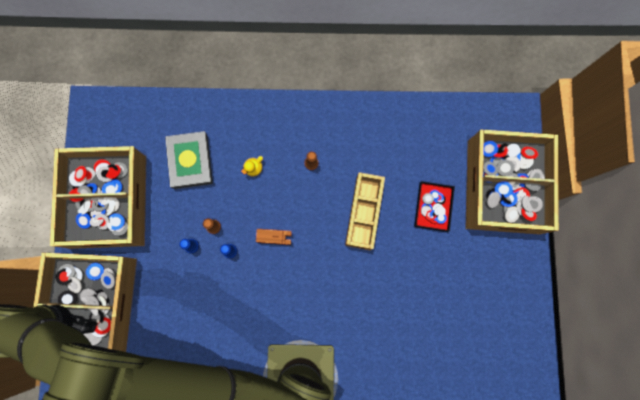

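View pics/scene0.png

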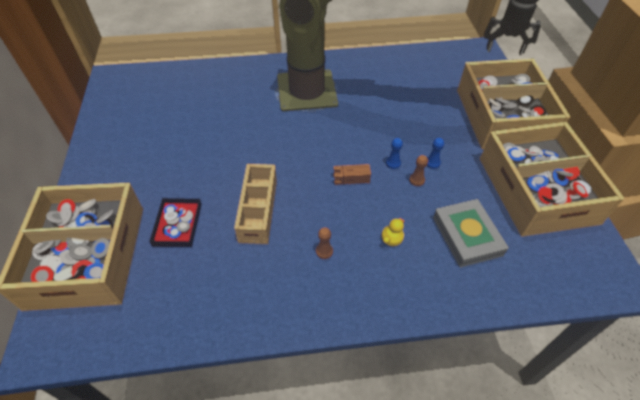

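The top view (up = +x, right = −y) shows brown pawns at (312,160) and (210,225), and two blue look-alikes at (188,244) and (228,250). The brown tower lies at (274,237) with its merlons to the right. The crate is at (366,212), the duck at (253,167), the tray at (434,206) and the game box at (188,159). The scene view agrees: brown pawns at (324,242) and (419,170), blue at (395,153) and (436,153), tower at (352,174).

Candidates:
- **Pawns:** (312,160) brown yes, (210,225) brown yes, (188,244) and (228,250) blue no.
- **Tower:** (274,237), the only lying brown block.

```bash
python3 - <<'E'
from h import *
img=cv2.imread("pics/top0.png"); c=arm.calibration("top"); sc=arm.calibration("scene"); si=cv2.imread("pics/scene0.png")
def blobs(im,lo,hi,amin):
    m=cv2.inRange(cv2.cvtColor(im,cv2.COLOR_BGR2HSV),lo,hi)
    for k in cv2.findContours(m,cv2.RETR_EXTERNAL,cv2.CHAIN_APPROX_NONE)[0]:
        if cv2.contourArea(k)>amin: yield k
for n,im,cal in(("top",img,c),("scene",si,sc)):
  for k in blobs(im,(3,120,40),(16,255,220),60):
    (cx,cy),wh,a=cv2.minAreaRect(k); x,y,w,h=cv2.boundingRect(k)
    if 180<cx<450 and 130<cy<270: print(n,"brown",round(cx,1),round(cy,1),np.round(wh,1),round(a,1),(x,y,w,h),"z0.02:",np.round(onz(cal,cx,cy,.021),3),"z.09",np.round(onz(cal,cx,cy,.06),3))
for k in blobs(img,(17,40,120),(30,200,255),60):
    (cx,cy),wh,a=r=cv2.minAreaRect(k)
    if 340<cx<390: 
        P=np.array([onz(c,u,v,.072) for u,v in cv2.boxPoints(r)]); print("crate",np.round(P,3).tolist(),P.mean(0))
b=cv2.resize(img[140:270,170:400],None,fx=3.4,fy=3.4,interpolation=cv2.INTER_CUBIC); cv2.imwrite("pics/crop1.png",b)
E
```

```text
top brown 273.5 236.5 [33.9 13.1] 4.4 (257, 229, 34, 16) z0.02: [0.438 0.092 0.021] z.09 [0.434 0.09  0.06 ]
top brown 211.5 225.5 [13. 15.] 90.0 (204, 219, 16, 14) z0.02: [0.47  0.293 0.021] z.09 [0.466 0.286 0.06 ]
top brown 311.7 160.6 [11.5 16.6] 15.9 (305, 152, 13, 18) z0.02: [ 0.691 -0.027  0.021] z.09 [ 0.681 -0.027  0.06 ]
scene brown 351.9 171.0 [ 9.5 34.1] 87.3 (335, 166, 35, 11) z0.02: [0.427 0.096 0.021] z.09 [0.461 0.088 0.06 ]
crate [[0.412, -0.135, 0.072], [0.643, -0.174, 0.072], [0.629, -0.262, 0.072], [0.399, -0.221, 0.072]] [ 0.52098494 -0.1979939   0.072     ]
```

View pics/crop1.png

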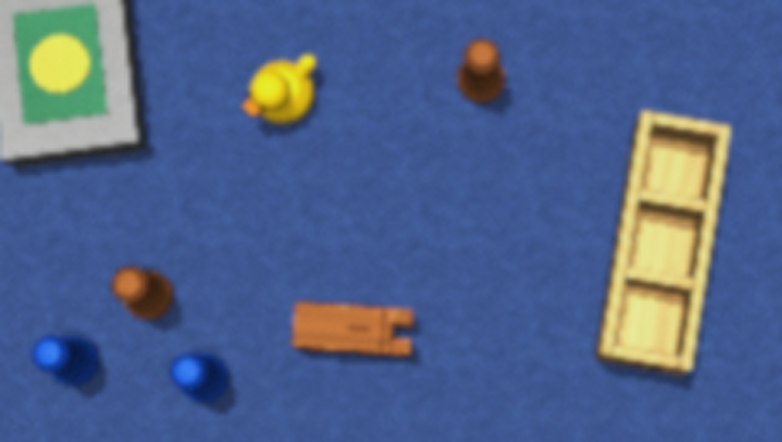

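The crop confirms it: the brown pawns' heads are at top pixels (311.5,155) and (207.6,224). The tower's foot is left at x=257, its merlons right at 291. The two blue pawns are just beyond pawn B.

```bash
cat >> h.py <<'E'
def plan(target,yaw=None):
    """shift (share of .05 m) in current tool axes, and turn share to bring tool y to world angle yaw (mod 180)"""
    s=arm.get_state(); R=np.array(s["tcp_rot"]); d=np.array(target)-s["position"]
    out={"pos":np.round(s["position"],4).tolist(),"yawy":round(np.degrees(np.arctan2(R[1,1],R[0,1])),1),"total_before_turn":np.round(R.T@d/.05,2).tolist()}
    if yaw is not None:
        t=-((yaw-out["yawy"]+90)%180-90)   # tool z is down: +turn lowers world yaw
        c=Rz(t); out["turn"]=round(t/120,3); out["turn_deg"]=round(t,1); out["total_after_turn"]=np.round((R@c).T@d/.05,2).tolist()
    out["q7"]=np.round(s["joints"],0).tolist(); print(out)
def Rz(t):
    a=np.radians(t); return np.array([[np.cos(a),-np.sin(a),0],[np.sin(a),np.cos(a),0],[0,0,1]])
E
python3 - <<'E'
from h import *
c=arm.calibration("top")
for n,u,v,z in(("A",311.5,155.3,.098),("B",207.6,223.8,.098),("blue1",170+52/3.4,140+353/3.4,.098),("blue2",170+188/3.4,140+370/3.4,.098),("duck",170+282/3.4,140+90/3.4,.03)):
    print(n,np.round(onz(c,u,v,z),3))
plan([.40,.285,.26],90)
print(arm.calibration("wrist"), arm.get_state()["position"])
E
```

```text
A [ 0.689 -0.026  0.098]
B [0.467 0.29  0.098]
blue1 [0.404 0.355 0.098]
blue2 [0.391 0.233 0.098]
duck [0.666 0.165 0.03 ]
{'pos': [0.1981, 0.5921, 0.2224], 'yawy': np.float64(71.5), 'total_before_turn': [-5.78, -4.55, -0.74], 'turn': np.float64(-0.154), 'turn_deg': np.float64(-18.5), 'total_after_turn': [-4.04, -6.14, -0.74], 'q7': [-70.0, 40.0, -11.0, 90.0, 9.0, 52.0, -12.0]}
{'fx': 338.5158571100241, 'fy': 338.5158571100241, 'cx': 319.0012469063675, 'cy': 199.83419339800136, 'k1': -0.00015346846440150028, 'world_from_camera': array([[ 3.16753672e-01, -9.13591972e-01, -2.54983960e-01,
         1.35225185e-01],
       [ 9.48507399e-01,  3.04836015e-01,  8.60739047e-02,
         6.13043735e-01],
       [-9.08134148e-04, -2.69118398e-01,  9.63106673e-01,
         3.72854437e-01],
       [ 0.00000000e+00,  0.00000000e+00,  0.00000000e+00,
         1.00000000e+00]])} [0.19811901 0.59213537 0.22244825]
```

```bash
python3 -m inch '[[[0,0,-0.2],-0.077],[[0,0,-0.2],-0.077],[[-0.8,-0.8,0],0],[[-0.8,-0.8,0],0],[[-0.8,-0.8,0],0],[[-0.8,-0.8,0],0],[[-0.8,-0.8,0],0],[[-0.8,-0.8,0],0]]' 1
python3 - <<'E'
from h import *
plan([.467,.29,.243],90)
E
```

```text
clock: 1.1
position: [0.4392, 0.351, 0.2429]
tcp_rot: [[-1.0, 0.0, -0.0], [0.0, 1.0, -0.0], [0.0, -0.0, -1.0]]
force: [0.2, -0.6, 0.5]
finger_gap: 0.0853
grasp_force: 0.0
{'pos': [0.4392, 0.351, 0.2429], 'yawy': np.float64(90.0), 'total_before_turn': [-0.56, -1.22, -0.0], 'turn': np.float64(-0.0), 'turn_deg': np.float64(-0.0), 'total_after_turn': [-0.56, -1.22, -0.0], 'q7': [-32.0, 34.0, -19.0, 99.0, 14.0, 49.0, 33.0]}
```

```bash
python3 -m inch '[[[-0.2,-0.4,0],0],[[-0.2,-0.4,0],0],[[-0.16,-0.42,0],0],[[0,0,0],0],[[0,0,0],0],[[0,0,0],0],[[0,0,0],0],[[0,0,0],0]]' | head -2
python3 - <<'E'
from h import *
plan([.467,.29,.243],90)
c=arm.calibration("wrist"); im=arm.get_image("wrist"); cv2.imwrite("pics/w1.png",im)
m=cv2.inRange(cv2.cvtColor(im,cv2.COLOR_BGR2HSV),(3,120,40),(16,255,255))
for k in cv2.findContours(m,cv2.RETR_EXTERNAL,cv2.CHAIN_APPROX_NONE)[0]:
    if cv2.contourArea(k)>200: print(cv2.boundingRect(k),cv2.minEnclosingCircle(k))
E
```

```text
clock: 2.1
position: [0.466, 0.2921, 0.2432]
{'pos': [0.466, 0.2921, 0.2432], 'yawy': np.float64(90.0), 'total_before_turn': [-0.02, -0.04, 0.0], 'turn': np.float64(-0.0), 'turn_deg': np.float64(-0.0), 'total_after_turn': [-0.02, -0.04, 0.0], 'q7': [-25.0, 33.0, -19.0, 101.0, 14.0, 48.0, 39.0]}
(530, 226, 26, 81) ((542.0, 266.0), 40.05006790161133)
(300, 152, 39, 54) ((318.0, 178.41510009765625), 26.884248733520508)
(72, 123, 122, 46) ((132.5, 142.5), 63.26541519165039)
```

View pics/w1.png

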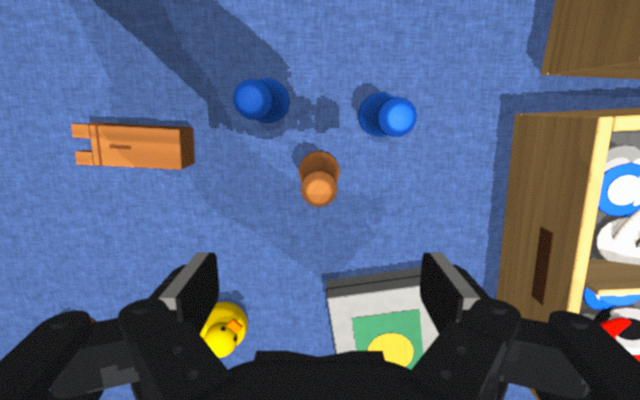

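Wrist view: pawn B's head is at (319,189), blue look-alikes at (252,98) and (397,116), tower at left (72–194, 123–169), and nothing is in the way of the fingers.

```bash
python3 - <<'E'
from h import *
c=arm.calibration("wrist")
for z in(.086,.092): print(onz(c,319,189,z))
print("foot base", onz(c,319,152,.006))
p=onz(c,319,189,.09); plan([p[0],p[1],.088],90)
E
```

```text
[0.47502247 0.29128477 0.086     ]
[0.4735511  0.29128273 0.092     ]
foot base [0.4510921  0.29128307 0.006     ]
{'pos': [0.466, 0.292, 0.2432], 'yawy': np.float64(90.0), 'total_before_turn': [-0.16, -0.01, 3.1], 'turn': np.float64(-0.0), 'turn_deg': np.float64(-0.0), 'total_after_turn': [-0.16, -0.01, 3.1], 'q7': [-25.0, 33.0, -19.0, 101.0, 14.0, 48.0, 39.0]}
```

```bash
python3 -m inch '[[[-0.16,0,0.4],0],[[0,0,0.6],0],[[0,0,0.6],0],[[0,0,0.6],0],[[0,0,0.5],0],[[0,0,0.4],0],[[0,0,0],0],[[0,0,0],0]]' 1 | head -2
python3 -m inch '[[[0,0,0],0],[[0,0,0],0],[[0,0,0],0],[[0,0,0],0],[[0,0,0],0],[[0,0,-0.2],0],[[0,0,-0.4],0],[[0,0,-0.6],0]]' -1 40
python3 - <<'E'
from h import *
w=np.array([.594,-.2105]); plan([w[0],w[1],.25],80.3)
E
```

```text
clock: 3.15
position: [0.4745, 0.2917, 0.0882]
clock: 4.15
position: [0.4735, 0.2911, 0.1484]
tcp_rot: [[-1.0, 0.0, -0.002], [0.0, 1.0, -0.001], [0.002, -0.001, -1.0]]
force: [-0.5, 0.0, 0.1]
finger_gap: 0.0249
grasp_force: 33.1
{'pos': [0.4735, 0.2911, 0.1484], 'yawy': np.float64(90.0), 'total_before_turn': [-2.41, -10.03, -2.02], 'turn': np.float64(0.081), 'turn_deg': np.float64(9.7), 'total_after_turn': [-4.06, -9.49, -2.02], 'q7': [-27.0, 41.0, -16.0, 106.0, 18.0, 36.0, 36.0]}
```

```bash
python3 - <<'E'
from h import *
im=arm.get_image("wrist"); s=arm.get_image("scene"); cv2.imwrite("pics/w2.png",np.vstack([im[100:400,100:540],cv2.resize(s[90:190,360:507],(440,300))]))
print(arm.get_state()["finger_gap"],arm.get_state()["force"])
E
```

```text
0.025136334655653004 [ 0.48376943  0.32009118 -1.6150556 ]
```

View pics/w2.png

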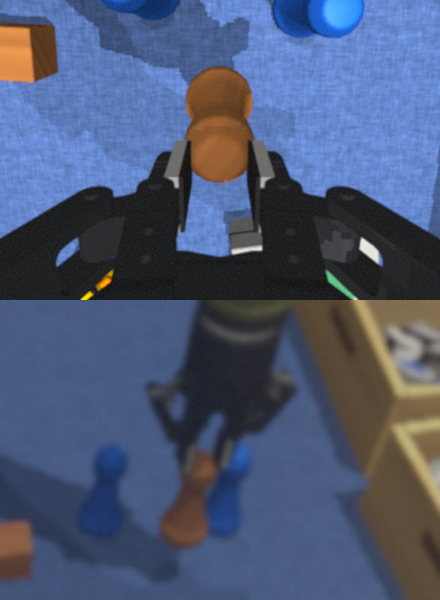

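```bash
python3 - <<'E'
from h import *
c=arm.calibration("wrist"); s=arm.get_state(); p=np.array(s["position"])
print(p,"tcp px",proj(c,p),"tip",proj(c,p-[0,0,.019]))
for z in(.13,.14,.15): print(z,onz(c,318,250,z),onz(c,318,281,z)-onz(c,318,217,z))
# head width 64px ->34mm depth
T=np.array(c["world_from_camera"]); R=T[:3,:3]
d=c["fx"]*.034/66; o,r=ray(c,318,249); print("head centre from size",o+r*d, "depth",d)
E
```

```text
[0.47576905 0.29296854 0.15114909] tcp px (np.float64(320.5422290820948), np.float64(248.77990865877118)) tip (np.float64(320.25946579688053), np.float64(234.12242460120234))
0.13 [0.48595102 0.29175311 0.13      ] [ 3.80973289e-02 -3.33820829e-05  0.00000000e+00]
0.14 [0.48143665 0.29174973 0.14      ] [ 3.58724701e-02 -3.14325913e-05  0.00000000e+00]
0.15 [0.47692227 0.29174635 0.15      ] [ 3.36476113e-02 -2.94830998e-05  0.00000000e+00]
head centre from size [0.48068979 0.29175008 0.14041589] depth 0.17438695669304272
```

```bash
python3 -m inch '[[[0,0,-0.6],0.04],[[0,0,-0.7],0.041],[[-0.2,-0.4,-0.7],0],[[-0.3,-0.7,0],0],[[-0.4,-0.9,0],0],[[-0.4,-0.9,0],0],[[-0.4,-0.9,0],0],[[-0.4,-0.9,0],0]]' | head -2
python3 -m inch '[[[-0.4,-0.9,0],0],[[-0.4,-0.9,0],0],[[-0.4,-0.9,0],0],[[-0.4,-0.9,0],0],[[-0.3,-0.6,0],0],[[-0.2,-0.4,0],0],[[0,0,0],0],[[0,0,0],0]]' | head -6
python3 - <<'E'
from h import *
w=np.array([.594,-.2105]); plan([w[0],w[1],.25],80.3)
s=arm.get_image("scene"); t=arm.get_image("top"); c=arm.calibration("scene"); w=arm.get_image("wrist"); cv2.imwrite("pics/w3full.png",w)
p=np.array(arm.get_state()["position"]); u,v=map(int,proj(c,p)); print(u,v)
print([proj(c,p+[0,0,z]) for z in(.019,-.03,-.086)])
cv2.imwrite("pics/w3.png",np.vstack([cv2.resize(s[v-60:v+90,u-80:u+80],(480,450)),cv2.resize(w[:,120:520],(480,480))])[:,:][:600] if 0 else np.hstack([cv2.resize(s[v-60:v+90,u-80:u+80],(400,375)),cv2.resize(w,None,fx=.625,fy=.9375)]))
E
```

```text
clock: 5.25
position: [0.5377, 0.0406, 0.2477]
clock: 6.25
position: [0.6021, -0.2003, 0.2477]
tcp_rot: [[-0.986, 0.168, -0.001], [0.168, 0.986, 0.002], [0.001, 0.002, -1.0]]
force: [-0.4, 0.5, -1.5]
finger_gap: 0.0242
grasp_force: 33.0
{'pos': [0.6021, -0.2003, 0.2477], 'yawy': np.float64(80.4), 'total_before_turn': [0.12, -0.23, -0.05], 'turn': np.float64(0.001), 'turn_deg': np.float64(0.1), 'total_after_turn': [0.12, -0.23, -0.05], 'q7': [24.0, 39.0, -18.0, 86.0, 13.0, 57.0, 83.0]}
247 174
[(np.float64(246.45707167166137), np.float64(169.20692688734533)), (np.float64(249.0162355551443), np.float64(182.46130089098628)), (np.float64(251.72638870066112), np.float64(196.52389367858783))]
```

View pics/w3.png

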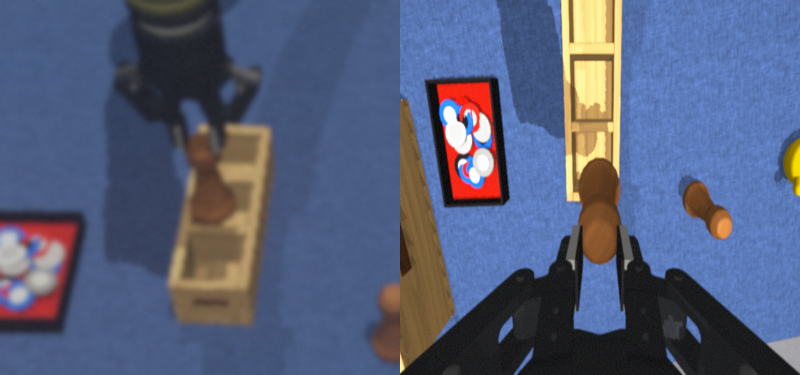

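```bash
python3 - <<'E'
from h import *
c=arm.calibration("wrist"); a=np.radians(-9.7); ex=np.array([np.cos(a),np.sin(a)]); ey=np.array([-ex[1],ex[0]]); C=np.array([.521,-.198])
for sx,sy in((1,-1),(1,1),(-.05,-1),(-.05,1)):
    q=C+ex*.116*sx+ey*.042*sy; print("pred px of rim",sx,sy,np.round(proj(c,[*q,.072]),1))
im=cv2.imread("pics/w3full.png"); m=cv2.inRange(cv2.cvtColor(im,cv2.COLOR_BGR2HSV),(15,50,150),(32,220,255))
m=cv2.morphologyEx(m,cv2.MORPH_OPEN,np.ones((3,3)))
for r in(5,50,54,100,150,205,210,215): 
    x=np.where(m[r,200:420])[0]+200; print(r,(x.min(),x.max()) if len(x) else None)
for q in((267,214),(264,5),(355,5)): 
    d=onz(c,*q,.072)[:2]-C; print(q,"crate frame",d@ex,d@ey)
E
```

```text
pred px of rim 1 -1 [266.2 209.7]
pred px of rim 1 1 [349.4 209.9]
pred px of rim -0.05 -1 [261.   82.3]
pred px of rim -0.05 1 [352.9  82.5]
5 (np.int64(258), np.int64(354))
50 (np.int64(260), np.int64(353))
54 (np.int64(260), np.int64(353))
100 (np.int64(262), np.int64(352))
150 (np.int64(265), np.int64(351))
205 (np.int64(267), np.int64(285))
210 (np.int64(267), np.int64(287))
215 None
(267, 214) crate frame 0.12051977431795154 -0.04141612418018799
(264, 5) crate frame -0.06897615835791834 -0.03660524562937036
(355, 5) crate frame -0.06917447618810992 0.04194738881427361
```

```bash
python3 -m inch '[[[0.04,-0.12,0],0],[[0.04,-0.12,0],0],[[0,0,0.4],0],[[0,0,0.5],0],[[0,0,0.5],0],[[0,0,0.5],0],[[0,0,0.4],0],[[0,0,0.2],0]]'
python3 - <<'E'
from h import *
plan([.596,-.211,.111],80.3)
E
```

```text
clock: 7.4
position: [0.5957, -0.2137, 0.1221]
tcp_rot: [[-0.986, 0.17, -0.002], [0.17, 0.986, 0.0], [0.002, -0.0, -1.0]]
force: [-0.1, -0.8, -1.3]
finger_gap: 0.0247
grasp_force: 33.1
{'pos': [0.5957, -0.2137, 0.1221], 'yawy': np.float64(80.2), 'total_before_turn': [0.0, 0.05, 0.22], 'turn': np.float64(-0.001), 'turn_deg': np.float64(-0.1), 'total_after_turn': [0.0, 0.05, 0.22], 'q7': [24.0, 48.0, -15.0, 93.0, 17.0, 42.0, 81.0]}
```

```bash
python3 -m inch '[[[0,0.05,0.04],0],[[0,0,0.04],0],[[0,0,0.04],0],[[0,0,0.04],0],[[0,0,0.04],0],[[0,0,0.04],0],[[0,0,0],0],[[0,0,0],0]]'
```

```text
clock: 8.4
position: [0.597, -0.2108, 0.1112]
tcp_rot: [[-0.986, 0.169, 0.0], [0.169, 0.986, 0.0], [-0.0, 0.0, -1.0]]
force: [0.1, 0.2, -1.5]
finger_gap: 0.0243
grasp_force: 33.1
```

```bash
python3 -m inch '[[[0,0,0.04],0],[[0,0,0.04],0],[[0,0,0.04],0],[[0,0,0],0],[[0,0,0],0],[[0,0,0],0],[[0,0,0],0],[[0,0,0],0]]'
```

```text
clock: 9.4
position: [0.597, -0.2108, 0.1052]
tcp_rot: [[-0.986, 0.169, 0.0], [0.169, 0.986, 0.0], [-0.0, 0.0, -1.0]]
force: [-0.3, 0.5, -0.6]
finger_gap: 0.0243
grasp_force: 33.1
```

```bash
python3 -m inch '[[[0,0,0.04],0],[[0,0,0.04],0],[[0,0,0],0],[[0,0,0],0],[[0,0,0],0],[[0,0,0],0],[[0,0,0],0],[[0,0,0],0]]'|sed -n '2p;4,5p'
```

```text
position: [0.5974, -0.211, 0.1015]
force: [0.7, -0.7, 4.8]
finger_gap: 0.0242
```

```bash
python3 -m inch '[[[0,0,0],0],[[0,0,0],0],[[0,0,0],0],[[0,0,0],0],[[0,0,-0.4],0],[[0,0,-0.8],0],[[0,0,-0.8],0],[[0,0,-0.8],0]]' 0.6 | sed -n '2p;5p'
python3 - <<'E'
from h import *
plan([.689,-.026,.235],80.3)
im=arm.get_image("wrist"); cv2.imwrite("pics/w4.png",im)
E
```

```text
position: [0.5967, -0.2108, 0.2424]
finger_gap: 0.0684
{'pos': [0.5967, -0.2108, 0.2424], 'yawy': np.float64(80.3), 'total_before_turn': [-1.19, 3.95, 0.15], 'turn': np.float64(-0.0), 'turn_deg': np.float64(-0.0), 'total_after_turn': [-1.19, 3.95, 0.15], 'q7': [25.0, 39.0, -18.0, 87.0, 13.0, 56.0, 84.0]}
```

View pics/w4.png

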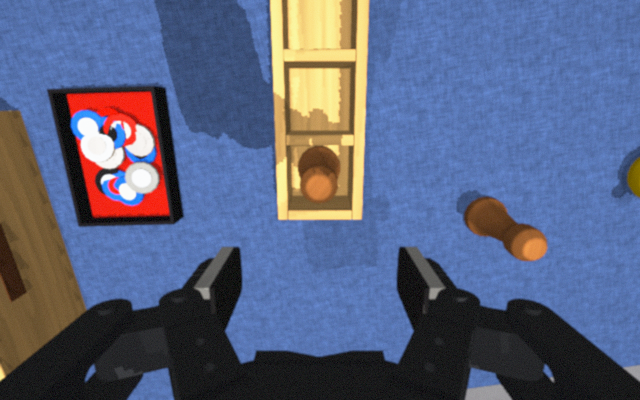

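Pawn B stands upright in the end well, its head at (319,184). Pawn A's head is at (525,243) and its foot at (486,215).

```bash
python3 -m inch '[[[-0.2,0.6,0],0],[[-0.2,0.7,0],0],[[-0.2,0.8,0],0],[[-0.2,0.7,0],0],[[-0.2,0.6,0],0],[[-0.2,0.5,0],0],[[0,0,0],0],[[0,0,0],0]]' 1| sed -n '2p;5p'
python3 - <<'E'
from h import *
c=arm.calibration("wrist"); im=arm.get_image("wrist"); cv2.imwrite("pics/w5.png",im)
m=cv2.inRange(cv2.cvtColor(im,cv2.COLOR_BGR2HSV),(3,120,40),(16,255,255)); m[:,:220]=0; m[:,420:]=0
k=max(cv2.findContours(m,cv2.RETR_EXTERNAL,cv2.CHAIN_APPROX_NONE)[0],key=cv2.contourArea)
x,y,w,h=cv2.boundingRect(k); print(x,y,w,h,"expected tcp px",proj(c,arm.get_state()["position"]))
b=k[k[:,0,1]>y+h-14]; print("head arc cols",b[:,0,0].min(),b[:,0,0].max())
r=c["fx"]*.017/(np.array(c["world_from_camera"])[2,3]-.09)/1.0; u=(b[:,0,0].min()+b[:,0,0].max())/2; v=y+h-r
p=onz(c,u,v,.09); print(u,v,p); plan([p[0],p[1],.085],80.3)
E
```

```text
position: [0.6885, -0.0302, 0.2408]
finger_gap: 0.086
305 147 40 54 expected tcp px (np.float64(318.7874753780309), np.float64(248.7953683760137))
head arc cols 309 342
325.5 181.89846745500444 [ 0.69017714 -0.02509189  0.09      ]
{'pos': [0.6885, -0.0307, 0.241], 'yawy': np.float64(80.2), 'total_before_turn': [-0.02, 0.12, 3.12], 'turn': np.float64(-0.001), 'turn_deg': np.float64(-0.1), 'total_after_turn': [-0.02, 0.12, 3.12], 'q7': [7.0, 44.0, -16.0, 76.0, 13.0, 62.0, 69.0]}
```

```bash
python3 -m inch '[[[-0.02,0.12,0.4],0],[[0,0,0.6],0],[[0,0,0.6],0],[[0,0,0.6],0],[[0,0,0.5],0],[[0,0,0.4],0],[[0,0,0],0],[[0,0,0],0]]' 1 | sed -n '2p;4p'
python3 -m inch '[[[0,0,0],0],[[0,0,0],0],[[0,0,0],0],[[0,0,0],0],[[0,0,0],0],[[0,0,-0.3],0],[[0,0,-0.6],0],[[0,0,-0.8],0]]' -1 40 | sed -n '2p;4,6p'
python3 - <<'E'
from h import *
a=np.radians(-9.7); C=np.array([.522,-.1982]); plan([*C,.25],80.3); print(C-.074*np.array([np.cos(a),np.sin(a)]))
E
```

```text
position: [0.6919, -0.0233, 0.0872]
force: [0.9, 0.2, -0.7]
position: [0.6901, -0.0224, 0.1714]
force: [0.7, 0.6, -1.0]
finger_gap: 0.0278
grasp_force: 33.3
{'pos': [0.6901, -0.0224, 0.1714], 'yawy': np.float64(80.3), 'total_before_turn': [2.73, -4.03, -1.57], 'turn': np.float64(-0.0), 'turn_deg': np.float64(-0.0), 'total_after_turn': [2.73, -4.03, -1.57], 'q7': [6.0, 48.0, -16.0, 80.0, 14.0, 54.0, 67.0]}
[ 0.44905794 -0.18573179]
```

```bash
python3 -m inch '[[[0,0,-0.7],0],[[0.3,-0.4,-0.6],0],[[0.4,-0.6,-0.2],0],[[0.5,-0.7,0],0],[[0.5,-0.8,0],0],[[0.4,-0.7,0],0],[[0.4,-0.5,0],0],[[0.23,-0.33,0],0]]' | sed -n '2p;5p'
python3 - <<'E'
from h import *
c=arm.calibration("wrist"); im=arm.get_image("wrist"); cv2.imwrite("pics/w6.png",im)
m=cv2.inRange(cv2.cvtColor(im,cv2.COLOR_BGR2HSV),(15,50,150),(32,220,255))
for r in(10,60,90): x=np.where(m[r,200:420])[0]+200; print(r,x.min(),x.max(),[np.round(onz(c,q,r,.072)[:2],4).tolist() for q in(x.min(),x.max())])
plan([.522,-.1982,.112],80.3)
E
```

```text
position: [0.5212, -0.1995, 0.2466]
finger_gap: 0.0269Traceback (most recent call last):
  File "<stdin>", line 4, in <module>
    return umr_minimum(a, axis, None, out, keepdims, initial, where)
ValueError: zero-size array to reduction operation minimum which has no identity
```

```bash
python3 - <<'E'
from h import *
c=arm.calibration("wrist"); im=cv2.imread("pics/w6.png")
a=np.radians(-9.7); ex=np.array([np.cos(a),np.sin(a)]); ey=np.array([-ex[1],ex[0]]); C=np.array([.522,-.1982])
m=cv2.inRange(cv2.cvtColor(im,cv2.COLOR_BGR2HSV),(15,50,120),(32,220,255)); m=cv2.morphologyEx(m,cv2.MORPH_OPEN,np.ones((3,3)))
ys,xs=np.where(m[:,200:420]); print("rows",ys.min(),ys.max()); r0=ys.min()
for r in(r0+20,r0+60): 
    x=np.where(m[r,200:420])[0]+200; print(r,x.min(),x.max(),[(np.round([(onz(c,q,r,.072)[:2]-C)@e for e in(ex,ey)],4)).tolist() for q in(x.min(),x.max())])
x=np.where(m[r0+2,200:420])[0]+200; print("near end",[(onz(c,np.mean(x),r0,.072)[:2]-C)@e for e in(ex,ey)])
plan([.522,-.1982,.112],80.3)
E
```

```text
rows 53 285
73 275 366 [[-0.0968, -0.0442], [-0.0965, 0.0379]]
113 277 365 [[-0.0618, -0.0437], [-0.0615, 0.0381]]
near end [np.float64(-0.11335062475163324), np.float64(-0.003097908011748486)]
{'pos': [0.5194, -0.2019, 0.2464], 'yawy': np.float64(80.1), 'total_before_turn': [-0.04, 0.09, 2.69], 'turn': np.float64(-0.002), 'turn_deg': np.float64(-0.2), 'total_after_turn': [-0.04, 0.09, 2.69], 'q7': [27.0, 33.0, -18.0, 100.0, 13.0, 49.0, 83.0]}
```

```bash
python3 -m inch '[[[-0.05,0.04,0.2],0],[[0,0,0.4],0],[[0,0,0.5],0],[[0,0,0.5],0],[[0,0,0.5],0],[[0,0,0.4],0],[[0,0,0.2],0],[[0,0,0.1],0]]'| sed -n '2p;4p'
python3 -m inch '[[[0,0,0.04],0],[[0,0,0.04],0],[[0,0,0.03],0],[[0,0,0],0],[[0,0,0],0],[[0,0,0],0],[[0,0,0],0],[[0,0,0],0]]'| sed -n '2p;4,5p'
```

```text
position: [0.5261, -0.1957, 0.1055]
force: [-0.1, 0.1, -1.6]
position: [0.5253, -0.197, 0.1007]
force: [-0.3, 0.5, -0.9]
finger_gap: 0.0263
```

```bash
python3 -m inch '[[[0,0,0.03],0],[[0,0,0.03],0],[[0,0,0],0],[[0,0,0],0],[[0,0,0],0],[[0,0,0],0],[[0,0,0],0],[[0,0,0],0]]'| sed -n '2p;4,5p'
```

```text
position: [0.5264, -0.1975, 0.0996]
force: [-2.7, -0.4, 13.8]
finger_gap: 0.0265
```

```bash
python3 -m inch '[[[0,0,0],0],[[0,0,0],0],[[0,0,0],0],[[0,0,0],0],[[0,0,-0.4],0],[[0,0,-0.8],0],[[0,0,-0.8],0],[[0,0,-0.8],0]]' 0.6 | sed -n '2p;5p'
python3 -m inch '[[[0.2,0.4,0],0],[[0.4,0.7,0],0],[[0.4,0.8,0],0],[[0.4,0.8,0],0],[[0.4,0.8,0],0],[[0.4,0.8,0],0],[[0.3,0.6,0],0],[[0.2,0.3,0],0]]' 1 | sed -n '2p'
python3 -m inch '[[[0,0,0],0.088],[[0,0,0],0.088],[[0,0,0],0.088],[[0,0,0],0.088],[[0,0,0],0.088],[[0,0,0],0.088],[[0,0,0],0.088],[[0,0,0],0.088]]' | sed -n '2,3p'
python3 - <<'E'
from h import *
plan([.438,.075,.24],-4.4)
im=arm.get_image("wrist"); cv2.imwrite("pics/w7.png",im)
E
```

```text
position: [0.525, -0.1969, 0.2388]
finger_gap: 0.0682
position: [0.4356, 0.0843, 0.2378]
position: [0.4361, 0.0822, 0.2377]
tcp_rot: [[0.079, 0.997, -0.0], [0.997, -0.079, 0.0], [0.0, -0.0, -1.0]]
{'pos': [0.4361, 0.0822, 0.2377], 'yawy': np.float64(-4.5), 'total_before_turn': [-0.14, 0.05, -0.05], 'turn': np.float64(-0.001), 'turn_deg': np.float64(-0.1), 'total_after_turn': [-0.14, 0.05, -0.05], 'q7': [-22.0, 25.0, 8.0, 119.0, -6.0, 36.0, -15.0]}
```

View pics/w7.png

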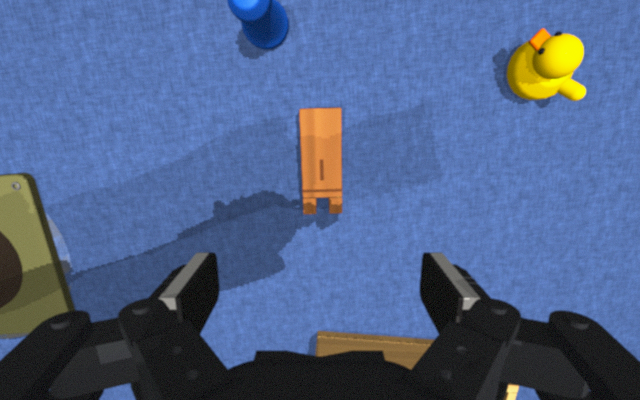

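```bash
python3 - <<'E'
from h import *
c=arm.calibration("wrist"); print(np.array(c["world_from_camera"])[:3,3])
im=cv2.imread("pics/w7.png"); m=cv2.inRange(cv2.cvtColor(im,cv2.COLOR_BGR2HSV),(3,120,40),(18,255,255)); m[:,:260]=0; m[:,400:]=0
k=max(cv2.findContours(m,cv2.RETR_EXTERNAL,cv2.CHAIN_APPROX_NONE)[0],key=cv2.contourArea); print(cv2.boundingRect(k),cv2.minAreaRect(k))
for r in(112,130,160,190,200,208):
    x=np.where(m[r])[0]; print(r,x.min(),x.max(),np.round([onz(c,q,r,.042)[:2] for q in(x.min()-.5,x.max()+.5)],4).tolist())
for r in(107.5,190,205,214): print(r,[np.round(onz(c,321,r,z)[:2],4).tolist() for z in(0,.042)])
s=im[100:220:6,313]; print(cv2.cvtColor(im,cv2.COLOR_BGR2HSV)[100:220:6,312].tolist())
E
```

```text
[0.44288729 0.14882299 0.38803366]
(300, 108, 42, 106) ((320.4919738769531, 160.405517578125), (104.89582061767578, 40.40171813964844), 89.22578430175781)
112 300 340 [[0.4239, 0.1449], [0.4644, 0.1414]]
130 300 340 [[0.4222, 0.1275], [0.4632, 0.124]]
160 301 340 [[0.4202, 0.0973], [0.4612, 0.0938]]
190 303 340 [[0.4192, 0.0655], [0.459, 0.0622]]
200 303 341 [[0.4181, 0.0547], [0.4594, 0.0512]]
208 304 340 [[0.4183, 0.0457], [0.4577, 0.0424]]
107.5 [[0.4458, 0.1472], [0.4455, 0.1473]]
190 [[0.4381, 0.0536], [0.4386, 0.0639]]
205 [[0.4366, 0.0352], [0.4372, 0.0475]]
214 [[0.4356, 0.024], [0.4364, 0.0375]]
[[110, 132, 188], [109, 131, 183], [14, 170, 224], [14, 176, 222], [13, 172, 221], [13, 170, 223], [14, 173, 199], [14, 178, 193], [14, 176, 196], [13, 172, 196], [14, 168, 193], [13, 170, 193], [13, 174, 191], [14, 178, 189], [13, 173, 189], [11, 167, 151], [13, 177, 186], [13, 172, 203], [12, 171, 127], [124, 62, 111]]
```

The view shows the tower alone: foot edge at row 108, merlon end at row 214, columns 300–341. The fingers straddle it clear of everything. I'll grip it 80 mm from its foot.

```bash
python3 -m inch '[[[-0.3,0.09,0.4],0],[[0,0,0.7],0],[[0,0,0.8],0],[[0,0,0.8],0],[[0,0,0.7],0],[[0,0,0.5],0],[[0,0,0.3],0],[[0,0,0.1],0]]' 1 | sed -n '2p;4p'
python3 -m inch '[[[0,0,0],0],[[0,0,0],0],[[0,0,0],0],[[0,0,0],0],[[0,0,0],0],[[0,0,0],0],[[0,0,0],0],[[0,0,0],0]]' -1 20
python3 - <<'E'
from h import *
E0=.147; h=E0-arm.get_state()["position"][1]; z0=.021; print(h)
prev=np.array([-h,z0])
for t in range(10,101,10):
    a=np.radians(min(t,90)); p=np.array([-h*np.cos(a)+.021*np.sin(a),h*np.sin(a)+.021*np.cos(a)]); print(t,np.round((p-prev)/.05,3),np.round(p,3)); prev=p
E
```

```text
position: [0.4404, 0.0671, 0.023]
force: [0.4, 0.1, 0.6]
clock: 23.6
position: [0.4411, 0.0671, 0.0247]
tcp_rot: [[0.073, 0.997, -0.001], [0.997, -0.073, 0.0], [-0.0, -0.001, -1.0]]
force: [-0.0, -0.2, 5.4]
finger_gap: 0.0415
grasp_force: 19.8
0.0798613990843828
10 [0.097 0.271] [-0.075  0.035]
20 [0.143 0.25 ] [-0.068  0.047]
30 [0.184 0.221] [-0.059  0.058]
40 [0.22  0.186] [-0.048  0.067]
50 [0.249 0.145] [-0.035  0.075]
60 [0.27 0.1 ] [-0.022  0.08 ]
70 [0.283 0.051] [-0.008  0.082]
80 [0.288 0.001] [0.007 0.082]
90 [ 0.284 -0.049] [0.021 0.08 ]
100 [0. 0.] [0.021 0.08 ]
```

```bash
python3 -m inch '[[[0.04,0,-0.14],0],[[0.057,0,-0.13],0],[[0.066,0,-0.127],0],[[0.077,0,-0.123],0],[[0.088,0,-0.113],0],[[0.096,0,-0.108],0],[[0.107,0,-0.097],0],[[0.113,0,-0.089],0]]' -1 20
python3 - <<'E'
from h import *
s=arm.get_image("scene"); w=arm.get_image("wrist"); cv2.imwrite("pics/t1.png",np.hstack([cv2.resize(s[110:210,290:430],(420,300)),cv2.resize(w,None,fx=.59,fy=.75)]))
E
```

```text
clock: 24.6
position: [0.4434, 0.0996, 0.0705]
tcp_rot: [[0.073, 0.997, -0.003], [0.997, -0.073, -0.0], [-0.001, -0.003, -1.0]]
force: [0.5, -0.4, -0.6]
finger_gap: 0.0418
grasp_force: 20.6
```

View pics/t1.png

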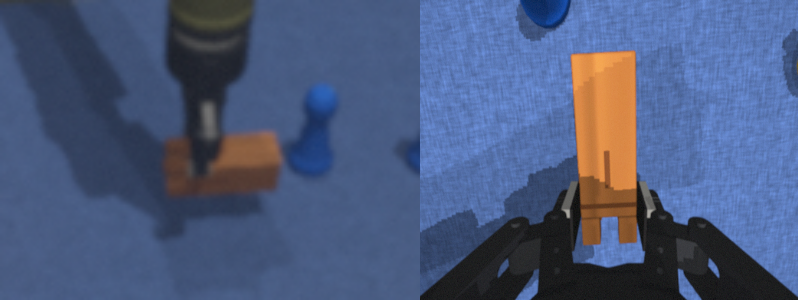

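The wrist and scene crops show the tower held between the pads but still level: pad friction keeps it from pivoting. I'll lever it on the fixed crate rim by lowering the battlement overhang onto the long side beside the empty well. Then I'll push the foot flush against the crate's far-end wall so the tower comes upright.

```bash
python3 -m inch '[[[0,0,-0.4],0.046],[[0,0,-0.6],0],[[-0.7,0.18,0],0],[[-0.8,0.2,0],0],[[-0.8,0.2,0],0],[[-0.8,0.2,0],0],[[-0.7,0.18,0],0],[[-0.5,0.13,0],0]]' | sed -n '2,4p'
python3 - <<'E'
from h import *
plan([.4607,-.1217,.094],-9.7)
E
```

```text
position: [0.4605, -0.1242, 0.1201]
tcp_rot: [[0.171, 0.985, -0.003], [0.985, -0.171, -0.001], [-0.001, -0.003, -1.0]]
force: [-0.8, 1.0, 0.0]
{'pos': [0.4605, -0.1242, 0.1201], 'yawy': np.float64(-9.9), 'total_before_turn': [0.05, -0.0, 0.52], 'turn': np.float64(-0.002), 'turn_deg': np.float64(-0.2), 'total_after_turn': [0.05, -0.0, 0.52], 'q7': [7.0, 39.0, 4.0, 121.0, -7.0, 21.0, 7.0]}
```

```bash
python3 -m inch '[[[0.04,0,0.2],0],[[0,0,0.2],0],[[0,0,0.12],0],[[0,0,0.04],0],[[0,0,0.04],0],[[0,0,0.04],0],[[0,0,0.04],0],[[0,0,0.04],0]]' | sed -n '2p;4,6p'
python3 - <<'E'
from h import *
im=arm.get_image("wrist"); cv2.imwrite("pics/t2.png",im); c=arm.calibration("wrist")
m=cv2.inRange(cv2.cvtColor(im,cv2.COLOR_BGR2HSV),(3,120,40),(18,255,255)); m[:,:200]=0; m[:,440:]=0
k=max(cv2.findContours(m,cv2.RETR_EXTERNAL,cv2.CHAIN_APPROX_NONE)[0],key=cv2.contourArea); print(cv2.boundingRect(k))
p=np.array(arm.get_state()["position"]); ey=np.array([.1685,.9857,0])
for t in(0,10,20,30,40,50,60):
    a=np.radians(t); f=p+ey*(80*np.cos(a)+21*np.sin(a))/1000+np.array([0,0,(-80*np.sin(a)+21*np.cos(a))/1000]); g=p+ey*(80*np.cos(a)-21*np.sin(a))/1000+np.array([0,0,(-80*np.sin(a)-21*np.cos(a))/1000])
    print(t,"foot top edge row",round(proj(c,f)[1]),"bottom",round(proj(c,g)[1]))
E
```

```text
position: [0.4617, -0.1145, 0.085]
force: [-1.1, 11.0, 16.7]
finger_gap: 0.0416
grasp_force: 27.2
(257, 71, 122, 286)
0 foot top edge row 68 bottom 78
10 foot top edge row 66 bottom 90
20 foot top edge row 70 bottom 105
30 foot top edge row 79 bottom 121
40 foot top edge row 91 bottom 138
50 foot top edge row 106 bottom 156
60 foot top edge row 122 bottom 175
```

```bash
python3 - <<'E'
from h import *
im=cv2.imread("pics/t2.png"); c=arm.calibration("wrist")
h=cv2.cvtColor(im,cv2.COLOR_BGR2HSV); m=cv2.inRange(h,(3,120,40),(18,255,255)); m[:,:200]=0; m[:,440:]=0
for r in(74,80,100,130,160,190,220,250): x=np.where(m[r])[0]; print(r,x.min(),x.max(), "w",x.max()-x.min()+1, "depth",round(c["fx"]*.042/(x.max()-x.min()+1),3))
p=np.array(arm.get_state()["position"]); ey=np.array([.1685,.9857,0]); T=np.linalg.inv(np.array(c["world_from_camera"]))
for t in(0,10,20,30,40):
    a=np.radians(t); f=p+ey*(80*np.cos(a)+21*np.sin(a))/1000+np.array([0,0,(-80*np.sin(a)+21*np.cos(a))/1000]); print(t,-(T[:3,:3]@f+T[:3,3])[2], proj(c,f))
print(arm.get_state()["force"],p)
E
```

```text
74 271 367 w 97 depth 0.147
80 271 367 w 97 depth 0.147
100 271 367 w 97 depth 0.147
130 271 367 w 97 depth 0.147
160 271 367 w 97 depth 0.147
190 271 367 w 97 depth 0.147
220 271 367 w 97 depth 0.147
250 270 439 w 170 depth 0.084
0 0.12161627918925204 (np.float64(315.90493727795285), np.float64(68.36970101402491))
10 0.13469425922599942 (np.float64(316.2786005659803), np.float64(65.88327105913027))
20 0.1486273382702344 (np.float64(316.565011344096), np.float64(70.0012151324934))
30 0.16299216676567602 (np.float64(316.7753651794519), np.float64(78.88954662307805))
40 0.17735227666744435 (np.float64(316.9215820356219), np.float64(91.13159677626072))
[ 0.46353778 11.18850037 15.54937394] [ 0.46164502 -0.1144373   0.08479455]
```

```bash
cat > tilt.py <<'E'
from h import *
c=arm.calibration("wrist"); im=arm.get_image("wrist")
m=cv2.inRange(cv2.cvtColor(im,cv2.COLOR_BGR2HSV),(3,120,40),(18,255,255)); m[:,:200]=0; m[:,440:]=0
s=arm.get_state(); p=np.array(s["position"]); R=np.array(s["tcp_rot"]); T=np.linalg.inv(np.array(c["world_from_camera"]))
r0=np.where((m>0).sum(1)>30)[0].min(); x=np.where(m[r0+4])[0]; w=x.max()-x.min()+1; print("foot row",r0,"w",w,"depth",round(c["fx"]*.042/w,3))
for t in range(0,95,10):
    a=np.radians(t); f=p+R[:,0]*(80*np.cos(a)+21*np.sin(a))/1000+np.array([0,0,(-80*np.sin(a)+21*np.cos(a))/1000]); print(t,round(-(T[:3,:3]@f+T[:3,3])[2],3),round(proj(c,f)[1]),end=" | ")
print()
E
python3 -m inch '[[[-0.02,0,0.04],0],[[-0.02,0,0.04],0],[[-0.02,0,0.04],0],[[-0.02,0,0.04],0],[[0,0,0.04],0],[[0,0,0.04],0],[[0,0,0.04],0],[[0,0,0.0],0]]' | sed -n '2p;4,6p'
python3 tilt.py
```

```text
position: [0.4613, -0.1157, 0.0715]
force: [-0.4, 16.4, 23.2]
finger_gap: 0.0413
grasp_force: 39.0
foot row 72 w 90 depth 0.158
0 0.121 68 | 10 0.134 66 | 20 0.148 70 | 30 0.163 79 | 40 0.177 91 | 50 0.191 106 | 60 0.204 122 | 70 0.216 139 | 80 0.226 157 | 90 0.234 176 |
```

```bash
cat > prof.py <<'E'
from h import *
c=arm.calibration("wrist"); im=arm.get_image("wrist"); cv2.imwrite("pics/prof.png",im)
m=cv2.inRange(cv2.cvtColor(im,cv2.COLOR_BGR2HSV),(3,120,40),(18,255,255)); m[:,:200]=0; m[:,440:]=0
s=arm.get_state(); p=np.array(s["position"]); R=np.array(s["tcp_rot"])
T=np.array(c["world_from_camera"]); r0=np.where((m>0).sum(1)>30)[0].min(); Q=[]
for r in range(r0+3,r0+90,8):
    x=np.where(m[r])[0]; w=x.max()-x.min()+1
    if w>125: break
    o,d=ray(c,(x.min()+x.max())/2,r); q=R.T@(o+d*c["fx"]*.042/w-p); Q.append([r,w,*np.round(q*1000,1)])
Q=np.array(Q); print(Q[:,[0,1,2,4]].tolist()); k=np.polyfit(Q[:,2],Q[:,4],1); print("slope deg",np.degrees(np.arctan(k[0])),"pos",p,"F",s["force"])
E
python3 prof.py
```

```text
[[75.0, 90.0, 81.0, 17.4], [83.0, 90.0, 77.4, 16.4], [91.0, 91.0, 73.8, 13.6], [99.0, 92.0, 70.2, 10.8], [107.0, 93.0, 66.6, 8.1], [115.0, 93.0, 63.2, 7.1], [123.0, 93.0, 59.7, 6.2], [131.0, 93.0, 56.2, 5.2], [139.0, 95.0, 53.0, 1.0], [147.0, 95.0, 49.6, 0.1], [155.0, 95.0, 46.2, -0.9]]
slope deg 28.502071614313074 pos [ 0.4613235  -0.11571044  0.07151832] F [-1.23928782 16.28685614 23.10451711]
```

```bash
python3 -m inch '[[[-0.04,0,0],0],[[-0.04,0,0.02],0],[[-0.04,0,0.03],0],[[-0.04,0,0.03],0],[[-0.04,0,0.03],0],[[-0.04,0,0.03],0],[[0,0,0.03],0],[[0,0,0.0],0]]' | sed -n '1,2p;4,6p'
python3 prof.py
```

```text
clock: 28.85
position: [0.4609, -0.1198, 0.0642]
force: [0.3, 33.6, 38.9]
finger_gap: 0.0412
grasp_force: 50.1
[[71.0, 88.0, 83.2, 21.7], [79.0, 89.0, 79.4, 18.8], [87.0, 90.0, 75.6, 15.9], [95.0, 90.0, 72.0, 14.9], [103.0, 92.0, 68.4, 10.3], [111.0, 92.0, 64.9, 9.3], [119.0, 93.0, 61.4, 6.7], [127.0, 94.0, 58.0, 4.0], [135.0, 95.0, 54.7, 1.5], [143.0, 96.0, 51.5, -1.0], [151.0, 97.0, 48.3, -3.5]]
slope deg 35.485957367631464 pos [ 0.460854   -0.1198298   0.06419316] F [ 0.44985767 33.26794907 39.27475978]
```

```bash
python3 -m inch '[[[0,0,-0.3],0],[[0,0,-0.5],0],[[0,0,-0.6],-0.085],[[0,0,-0.6],-0.085],[[0,0,-0.6],-0.085],[[0,0,-0.5],-0.085],[[0,0,0],-0.085],[[0,0,0],-0.085]]' -1 40 | sed -n '2p;4p'
python3 -m inch '[[[0,0,0],-0.085],[[0,0,0],-0.085],[[0,0,0],-0.07],[[-0.6,-0.15,0],0],[[-0.8,-0.2,0],0],[[-0.8,-0.2,0],0],[[-0.8,-0.2,0],0],[[-0.8,-0.2,0],0]]' | sed -n '2,3p'
python3 prof.py
python3 - <<'E'
from h import *
plan([.7256,-.234,.1],80.3)
E
```

```text
position: [0.4584, -0.1358, 0.2167]
force: [0.2, 0.6, -2.2]
position: [0.6384, -0.2152, 0.2153]
tcp_rot: [[-0.986, 0.169, -0.005], [0.169, 0.986, -0.001], [0.004, -0.001, -1.0]]
[[3.0, 83.0, 121.7, 40.2], [11.0, 83.0, 117.8, 39.2], [19.0, 82.0, 114.5, 40.4], [27.0, 81.0, 111.0, 41.7], [35.0, 80.0, 107.4, 43.0], [43.0, 80.0, 103.4, 41.9], [51.0, 80.0, 99.3, 40.8], [59.0, 80.0, 95.3, 39.7], [67.0, 91.0, 88.7, 15.6], [75.0, 96.0, 84.4, 6.0], [83.0, 98.0, 80.8, 1.9]]
slope deg 43.2193546916103 pos [ 0.64338137 -0.21771291  0.21497302] F [ 8.01433492 -2.65712798 -0.65446263]
{'pos': [0.6434, -0.2177, 0.215], 'yawy': np.float64(80.2), 'total_before_turn': [-1.67, -0.04, 2.3], 'turn': np.float64(-0.001), 'turn_deg': np.float64(-0.1), 'total_after_turn': [-1.67, -0.04, 2.3], 'q7': [26.0, 45.0, -22.0, 80.0, 18.0, 58.0, 80.0]}
```

```bash
python3 -m inch '[[[-0.6,0,0],0],[[-0.6,-0.02,0.2],0],[[-0.47,-0.02,0.4],0],[[0,0,0.5],0],[[0,0,0.5],0],[[0,0,0.3],0],[[0,0,0.1],0],[[0,0,0],0]]' -1 20 | sed -n '2p;4,6p'
python3 prof.py
```

```text
position: [0.7199, -0.2308, 0.1164]
force: [0.9, -1.0, -1.4]
finger_gap: 0.0415
grasp_force: 45.3Traceback (most recent call last):
  File "prof.py", line 10, in <module>
    Q=np.array(Q); print(Q[:,[0,1,2,4]].tolist()); k=np.polyfit(Q[:,2],Q[:,4],1); print("slope deg",np.degrees(np.arctan(k[0])),"pos",p,"F",s["force"])
                         ~^^^^^^^^^^^^^
IndexError: too many indices for array: array is 1-dimensional, but 2 were indexed
```

```bash
cat > prof2.py <<'E'
from h import *
c=arm.calibration("wrist"); s=arm.get_state(); im=arm.get_image("wrist"); cv2.imwrite("pics/prof.png",im)
hsv=cv2.cvtColor(im,cv2.COLOR_BGR2HSV); m=cv2.inRange(hsv,(3,130,40),(16,255,255))
p=np.array(s["position"]); R=np.array(s["tcp_rot"])
print(s["clock"],"F",np.round(s["force"],1),s["grasp_force"])
for r in range(20,230,10):
    x=np.where(m[r,230:410])[0]+230
    if len(x)<10: continue
    w=x.max()-x.min()+1; o,d=ray(c,(x.min()+x.max())/2,r); q=R.T@(o+d*c["fx"]*.042/w-p)*1000; print(r,x.min(),x.max(),int(w),len(x),"V",hsv[r,320,2],"x,z",np.round(q[[0,2]],0))
E
python3 prof2.py
```

```text
32.0 F [ 0.5 -1.1 -0.3] 45.25171567685902
20 282 377 96 72 V 97 x,z [102.  13.]
30 285 348 64 64 V 98 x,z [114.  94.]
40 292 369 78 53 V 104 x,z [100.  48.]
50 260 374 115 27 V 113 x,z [ 86. -17.]
70 275 363 89 89 V 197 x,z [82. 20.]
80 274 377 104 93 V 204 x,z [76. -6.]
90 275 364 90 90 V 203 x,z [73. 16.]
100 274 364 91 91 V 201 x,z [69. 12.]
110 274 365 92 92 V 203 x,z [64.  9.]
120 273 365 93 93 V 201 x,z [60.  7.]
130 273 366 94 94 V 203 x,z [56.  4.]
140 272 366 95 95 V 203 x,z [52.  1.]
150 272 367 96 96 V 201 x,z [47. -2.]
160 271 367 97 97 V 143 x,z [43. -5.]
170 271 368 98 98 V 89 x,z [40. -7.]
180 270 368 99 99 V 91 x,z [ 36. -10.]
190 270 369 100 100 V 91 x,z [ 32. -12.]
200 269 369 101 101 V 96 x,z [ 28. -15.]
210 269 370 102 102 V 91 x,z [ 25. -17.]
220 268 370 103 103 V 140 x,z [ 21. -20.]
```

```bash
python3 -m inch '[[[-0.15,0,0.2],0],[[0,0,0.25],0],[[0,0,0.15],0],[[0.1,0,0],0],[[0.15,0,0],0],[[0.15,0,0],0],[[0.1,0,0],0],[[0.1,0,0],0]]' -1 20 | sed -n '1,2p;4,6p'
python3 prof2.py | awk 'NR==1||NR%3==0'
```

```text
clock: 33.05
position: [0.7133, -0.2293, 0.0956]
force: [21.5, -4.7, 10.3]
finger_gap: 0.0415
grasp_force: 47.1
33.05 F [21.5 -4.7 10.3] 47.11941738929454
30 257 370 114 74 V 101 x,z [ 93. -13.]
90 278 360 83 83 V 186 x,z [74. 30.]
120 276 362 87 87 V 189 x,z [59. 17.]
150 274 364 91 91 V 138 x,z [46.  6.]
180 272 366 95 95 V 92 x,z [35. -4.]
210 270 368 99 99 V 93 x,z [ 24. -13.]
```

```bash
python3 -m inch '[[[0.08,0,0],0],[[0.1,0,0],0],[[0.1,0,0],0],[[0.1,0,0],0],[[0.1,0,0],0],[[0.1,0,0],0],[[0.1,0,0],0],[[0,0,0],0]]' | sed -n '1,2p;4,6p'
python3 prof2.py | awk 'NR==1||NR%3==0'
```

```text
clock: 34.1
position: [0.6698, -0.2218, 0.0901]
force: [7.7, -0.9, 2.5]
finger_gap: 0.0414
grasp_force: 48.7
34.1 F [ 7.7 -0.9  2.5] 48.74005436897278
50 283 344 62 62 V 193 x,z [102.  98.]
80 254 358 105 91 V 229 x,z [76. -7.]
110 265 374 110 73 V 212 x,z [ 65. -17.]
190 282 355 74 74 V 111 x,z [20. 36.]
220 277 360 84 84 V 77 x,z [11. 10.]
```

```bash
python3 -m inch '[[[0.08,0,0],0],[[0.08,0,0],0],[[0.08,0,0],0],[[0.06,0,0],0],[[0,0,0],0],[[0,0,0],0],[[0,0,0],0],[[0,0,0],0]]' | sed -n '1,2p;4,6p'
python3 prof2.py | awk 'NR==1||NR%2==0'
```

```text
clock: 35.15
position: [0.6543, -0.2192, 0.0895]
force: [5.5, -0.5, 3.2]
finger_gap: 0.0412
grasp_force: 48.8
35.15 F [ 5.5 -0.5  3.2] 48.79985153675079
20 290 388 99 61 V 116 x,z [101.   8.]
80 251 370 120 28 V 148 x,z [ 75. -25.]
100 279 350 72 72 V 209 x,z [69. 55.]
120 272 381 110 87 V 228 x,z [ 61. -18.]
140 263 380 118 82 V 226 x,z [ 54. -29.]
160 257 341 85 55 V 123 x,z [40. 16.]
220 281 357 77 77 V 105 x,z [ 6. 24.]
```

```bash
sed -i 's/range(20,230,10)/range(176,290,6)/' prof2.py; python3 prof2.py; python3 - <<'E'
from h import *
c=arm.calibration("scene"); s=arm.get_image("scene"); p=arm.get_state()["position"]; u,v=map(int,proj(c,p)); print(u,v)
w=cv2.imread("pics/prof.png")
cv2.imwrite("pics/up1.png",np.hstack([cv2.resize(s[v-40:v+60,u-60:u+60],(480,400),interpolation=cv2.INTER_CUBIC),cv2.resize(w[100:400,200:440],(320,400))]))
E
```

```text
35.2 F [ 5.8 -0.7  1.7] 48.79847288131714
212 283 355 73 73 V 98 x,z [ 7. 35.]
218 282 356 75 75 V 100 x,z [ 6. 29.]
224 280 357 78 78 V 99 x,z [ 5. 22.]
230 279 359 81 81 V 65 x,z [ 4. 14.]
236 278 360 83 83 V 62 x,z [ 3. 10.]
242 277 361 85 85 V 66 x,z [1. 5.]
248 276 363 88 88 V 69 x,z [ 1. -1.]
254 272 366 95 95 V 90 x,z [  3. -13.]
260 271 367 97 97 V 101 x,z [  2. -16.]
266 269 368 100 100 V 96 x,z [  1. -21.]
272 268 370 103 103 V 97 x,z [  1. -25.]
278 267 371 105 105 V 100 x,z [ -0. -28.]
284 265 372 108 108 V 146 x,z [ -1. -32.]
248 230
```

View pics/up1.png

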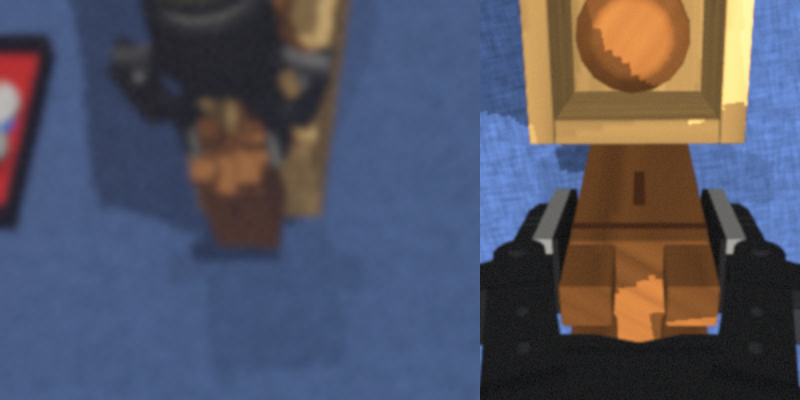

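The scene crop shows the tower nearly upright (about 10° lean) outside the crate's far end. The wrist crop shows its merlons between the pads and pawn B in its well. Next I'll press it down so the foot seats flat on the table.

```bash
python3 -m inch '[[[-0.03,0,0.04],0],[[0,0,0.04],0],[[0,0,0.04],0],[[0,0,0.04],0],[[0,0,0.04],0],[[0,0,0],0],[[0,0,0],0],[[0,0,0],0]]' | sed -n '1,2p;4,6p'; python3 prof2.py
```

```text
clock: 36.3
position: [0.6544, -0.2194, 0.078]
force: [6.1, -1.5, 0.2]
finger_gap: 0.0412
grasp_force: 48.8
36.3 F [ 6.1 -1.5  0.2] 48.81293445825577
218 282 356 75 75 V 100 x,z [ 6. 29.]
224 280 357 78 78 V 99 x,z [ 5. 22.]
230 279 359 81 81 V 62 x,z [ 4. 14.]
236 278 360 83 83 V 65 x,z [ 3. 10.]
242 277 362 86 86 V 63 x,z [2. 3.]
248 276 363 88 88 V 66 x,z [ 1. -1.]
254 272 365 94 94 V 97 x,z [  2. -11.]
260 271 367 97 97 V 99 x,z [  2. -16.]
266 269 368 100 100 V 93 x,z [  1. -21.]
272 268 370 103 103 V 98 x,z [  1. -25.]
278 267 371 105 105 V 99 x,z [ -0. -28.]
284 265 373 109 109 V 142 x,z [ -0. -34.]
```

```bash
python3 -m inch '[[[-0.2,0,0],0],[[-0.3,0,0],0],[[-0.1,0,0.04],0],[[0,0,0.05],0],[[0,0,0.05],0],[[0,0,0.04],0],[[0,0,0],0],[[0,0,0],0]]' | sed -n '1,2p;4,6p'; python3 prof2.py
```

```text
clock: 37.35
position: [0.6801, -0.2241, 0.0673]
force: [-0.7, 0.3, -0.7]
finger_gap: 0.0414
grasp_force: 48.4
37.35 F [-0.7  0.3 -0.7] 48.39477360248566
194 287 351 65 65 V 101 x,z [11. 61.]
200 285 353 69 69 V 104 x,z [11. 48.]
206 284 354 71 71 V 102 x,z [ 9. 41.]
212 283 355 73 73 V 106 x,z [ 7. 35.]
218 281 356 76 76 V 104 x,z [ 6. 27.]
224 280 357 78 78 V 103 x,z [ 5. 22.]
230 279 359 81 81 V 71 x,z [ 4. 14.]
236 278 360 83 83 V 69 x,z [ 3. 10.]
242 276 362 87 86 V 62 x,z [3. 2.]
248 275 363 89 89 V 68 x,z [ 1. -3.]
254 272 366 95 95 V 99 x,z [  3. -13.]
260 271 367 97 97 V 103 x,z [  2. -16.]
266 270 368 99 99 V 95 x,z [  1. -20.]
272 268 370 103 103 V 97 x,z [  1. -25.]
278 267 371 105 105 V 102 x,z [ -0. -28.]
284 265 372 108 108 V 148 x,z [ -1. -32.]
```

```bash
python3 -m inch '[[[0,0,0.04],0],[[0,0,0.04],0],[[0,0,0.04],0],[[0,0,0],0],[[0,0,0],0],[[0,0,0],0],[[0,0,0],0],[[0,0,0],0]]' | sed -n '1,2p;4,6p'; python3 prof2.py | head -5
```

```text
clock: 38.4
position: [0.6807, -0.2241, 0.0652]
force: [-7.0, 0.9, 19.6]
finger_gap: 0.0413
grasp_force: 50.9
38.4 F [-7.   0.9 19.6] 50.926199555397034
194 287 351 65 65 V 105 x,z [11. 61.]
200 286 353 68 68 V 106 x,z [10. 51.]
206 284 354 71 71 V 101 x,z [ 9. 41.]
212 283 355 73 73 V 103 x,z [ 7. 35.]
```

```bash
python3 -m inch '[[[0,0,-0.03],0],[[0,0,0],0],[[0,0,0],0],[[0,0,0],0],[[0,0,0],0],[[0,0,-0.2],0],[[0,0,-0.3],0],[[0,0,-0.3],0]]' 0.7 | sed -n '1,2p;4,6p'; sed -i 's/range(176,290,6)/range(150,330,9)/' prof2.py; python3 prof2.py
```

```text
clock: 39.45
position: [0.6807, -0.2241, 0.1044]
force: [-0.4, -0.2, 0.7]
finger_gap: 0.0725
grasp_force: 0.0
39.45 F [-0.4 -0.2  0.7] 0.0
177 293 345 53 53 V 89 x,z [ 12. 113.]
186 290 348 59 59 V 85 x,z [11. 84.]
195 286 352 67 67 V 55 x,z [12. 55.]
204 283 355 73 73 V 84 x,z [12. 37.]
213 279 359 81 80 V 146 x,z [13. 17.]
222 275 362 88 88 V 137 x,z [13.  2.]
231 275 363 89 89 V 138 x,z [ 9. -1.]
240 275 363 89 89 V 138 x,z [ 5. -2.]
249 280 358 79 79 V 212 x,z [-7. 16.]
258 281 357 77 77 V 222 x,z [-14.  19.]
267 280 358 79 79 V 218 x,z [-16.  13.]
276 278 360 83 83 V 219 x,z [-17.   4.]
285 277 361 85 56 V 172 x,z [-19.  -1.]
294 277 361 85 55 V 168 x,z [-24.  -2.]
```

The tower is standing free: its near face is vertical, at the same offset from row 177 to 222. I'll centre the gripper and take it again from above.

```bash
python3 -m inch '[[[0,0,0],0],[[0,0,0],0],[[-0.09,0,0],0],[[-0.09,0,0],0],[[0,0,0.15],0],[[0,0,0.15],0],[[0,0,0.08],0],[[0,0,0],0]]' 0.7 | sed -n '1,2p;4,6p'
python3 -m inch '[[[0,0,0],0],[[0,0,0],0],[[0,0,0],0],[[0,0,0],0],[[0,0,0],0],[[0,0,-0.2],0],[[0,0,-0.4],0],[[0,0,-0.6],0]]' -1 40 | sed -n '1,2p;4,6p'
python3 - <<'E'
from h import *
a=np.radians(-9.7); w=np.array([.5225,-.1993])-.074*np.array([np.cos(a),np.sin(a)]); print(w); plan([*w,.24],80.3)
E
```

```text
clock: 40.5
position: [0.6886, -0.2255, 0.083]
force: [-0.2, 0.2, 0.4]
finger_gap: 0.0725
grasp_force: 0.0
clock: 41.5
position: [0.6884, -0.2253, 0.1442]
force: [0.1, -0.9, -0.5]
finger_gap: 0.0407
grasp_force: 40.5
[ 0.44955794 -0.18683179]
{'pos': [0.6884, -0.2253, 0.1442], 'yawy': np.float64(80.3), 'total_before_turn': [4.85, -0.05, -1.89], 'turn': np.float64(-0.0), 'turn_deg': np.float64(-0.0), 'total_after_turn': [4.85, -0.05, -1.89], 'q7': [24.0, 53.0, -21.0, 73.0, 20.0, 57.0, 80.0]}
```

```bash
python3 -m inch '[[[0,0,-0.7],0],[[0,0,-0.7],0],[[0,0,-0.6],0],[[0,0,-0.1],0],[[0.3,0,0],0],[[0.6,0,0],0],[[0.7,0,0],0],[[0.8,0,0],0]]' | sed -n '2p;5p'
python3 -m inch '[[[0.8,0,0],0],[[0.7,0,0],0],[[0.5,0,0],0],[[0.3,-0.03,0],0],[[0.15,-0.02,0],0],[[0,0,0],0],[[0,0,0],0],[[0,0,0],0]]' | sed -n '1,2p;4,6p'
python3 - <<'E'
from h import *
plan([.4496,-.1868,.105],80.3)
E
sed -i 's/range(150,330,9)/range(120,330,12)/' prof2.py; python3 prof2.py
```

```text
position: [0.5694, -0.2048, 0.2479]
finger_gap: 0.0409
clock: 43.5
position: [0.4507, -0.1869, 0.2492]
force: [-1.2, -0.4, -1.2]
finger_gap: 0.0407
grasp_force: 40.5
{'pos': [0.4507, -0.1869, 0.2492], 'yawy': np.float64(80.3), 'total_before_turn': [0.02, -0.0, 2.88], 'turn': np.float64(-0.0), 'turn_deg': np.float64(-0.0), 'total_after_turn': [0.02, -0.0, 2.88], 'q7': [33.0, 29.0, -25.0, 110.0, 16.0, 45.0, 80.0]}
43.5 F [-1.2 -0.4 -1.2] 40.545732378959656
132 302 354 53 37 V 100 x,z [ 46. 122.]
180 286 352 67 67 V 85 x,z [21. 57.]
192 280 359 80 80 V 63 x,z [22. 22.]
204 275 363 89 89 V 118 x,z [21.  3.]
216 268 370 103 103 V 149 x,z [ 23. -19.]
228 268 371 104 104 V 147 x,z [ 19. -22.]
240 268 370 103 103 V 147 x,z [ 13. -22.]
252 274 364 91 91 V 144 x,z [ 1. -6.]
264 274 364 91 91 V 142 x,z [-4. -8.]
276 271 367 97 97 V 222 x,z [ -5. -18.]
288 269 369 101 101 V 175 x,z [ -7. -25.]
300 269 369 101 93 V 96 x,z [-12. -26.]
312 296 339 44 33 V 119 x,z [-124.  132.]
324 295 336 42 35 V 227 x,z [-144.  142.]
```

```bash
python3 -m inch '[[[0.02,0,0.3],0],[[0,0,0.5],0],[[0,0,0.5],0],[[0,0,0.5],0],[[0,0,0.5],0],[[0,0,0.4],0],[[0,0,0.15],0],[[0,0,0.05],0]]' | sed -n '1,2p;4p'
python3 -m inch '[[[0,0,0.04],0],[[0,0,0.04],0],[[0,0,0.04],0],[[0,0,0.03],0],[[0,0,0.03],0],[[0,0,0],0],[[0,0,0],0],[[0,0,0],0]]' | sed -n '1,2p;4p'
```

```text
clock: 44.55
position: [0.449, -0.1868, 0.1042]
force: [-0.0, 0.0, -0.6]
clock: 45.55
position: [0.4493, -0.187, 0.0961]
force: [-0.6, -0.6, 7.1]
```

```bash
python3 -m inch '[[[0,0,0],0],[[0,0,0],0],[[0,0,0],0],[[0,0,0],0],[[0,0,-0.4],0],[[0,0,-0.8],0],[[0,0,-0.8],0],[[0,0,-0.8],0]]' 0.7 | sed -n '1,2p;4,5p'
sed -i 's/range(120,330,12)/range(100,330,8)/' prof2.py; python3 prof2.py
python3 - <<'E'
from h import *
for cam in("top","scene"):
    c=arm.calibration(cam); im=arm.get_image(cam); cv2.imwrite(f"pics/f_{cam}.png",im)
    m=cv2.inRange(cv2.cvtColor(im,cv2.COLOR_BGR2HSV),(3,120,40),(16,255,240))
    for k in cv2.findContours(m,cv2.RETR_EXTERNAL,cv2.CHAIN_APPROX_NONE)[0]:
        (cx,cy),_,_=cv2.minAreaRect(k)
        if cv2.contourArea(k)>25 and 180<cx<450 and 130<cy<270: print(cam,cv2.boundingRect(k),np.round(onz(c,cx,cy,.1)[:2],3))
    for n,q in(("w0",(.4496,-.1868)),("w1",(.5225,-.1993)),("w2",(.5954,-.2118))): print(n,np.round(proj(c,[*q,.117]),0),np.round(proj(c,[*q,.012]),0))
    old=cv2.imread(f"pics/{cam}0.png")
    for n,lo,hi in(("yellow/duck+box",(20,150,120),(32,255,255)),("red tray",(0,200,120),(5,255,255))):
        f=lambda i:[cv2.boundingRect(k) for k in cv2.findContours(cv2.inRange(cv2.cvtColor(i,cv2.COLOR_BGR2HSV),lo,hi),cv2.RETR_EXTERNAL,cv2.CHAIN_APPROX_NONE)[0] if cv2.contourArea(k)>120]
        print(n,f(old),f(im))
E
```

```text
clock: 46.55
position: [0.4487, -0.1868, 0.2365]
force: [0.9, -0.0, -0.6]
finger_gap: 0.0726
46.55 F [ 0.9 -0.  -0.6] 0.0
156 296 340 45 45 V 72 x,z [ 21. 165.]
164 292 353 62 54 V 146 x,z [28. 77.]
172 293 344 52 52 V 211 x,z [ 14. 119.]
180 295 344 50 50 V 210 x,z [  6. 128.]
188 295 343 49 49 V 217 x,z [ -2. 132.]
196 293 350 58 53 V 214 x,z [ 3. 86.]
204 293 345 53 53 V 218 x,z [ -9. 107.]
212 289 344 56 40 V 115 x,z [-11.  92.]
228 303 349 47 39 V 93 x,z [-39. 134.]
236 302 341 40 40 V 93 x,z [-66. 182.]
244 304 352 49 38 V 86 x,z [-48. 119.]
252 309 334 26 26 V 82 x,z [-162.  354.]
260 305 348 44 36 V 147 x,z [-76. 145.]
268 294 340 47 39 V 220 x,z [-74. 125.]
276 292 344 53 37 V 213 x,z [-64.  92.]
284 313 330 18 18 V 202 x,z [-335.  557.]
292 302 349 48 39 V 114 x,z [-91. 113.]
300 304 336 33 33 V 102 x,z [-172.  230.]
308 307 348 42 28 V 86 x,z [-129.  147.]
316 308 332 25 25 V 87 x,z [-275.  345.]
324 304 343 40 33 V 150 x,z [-155.  157.]
top (354, 227, 17, 18) [ 0.439 -0.186]
top (356, 202, 11, 13) [ 0.519 -0.181]
top (360, 179, 18, 18) [ 0.59  -0.203]
w0 [363. 231.] [360. 234.]
w1 [367. 207.] [364. 212.]
w2 [371. 184.] [367. 190.]
yellow/duck+box [(244, 157, 18, 19), (180, 152, 15, 14)] [(244, 157, 18, 19), (180, 152, 15, 14)]
red tray [(417, 184, 34, 46)] [(418, 184, 33, 46)]
scene (245, 202, 12, 12) [ 0.59  -0.211]
scene (249, 182, 11, 11) [ 0.518 -0.2  ]
scene (250, 163, 14, 10) [ 0.448 -0.189]
w0 [257. 164.] [261. 187.]
w1 [253. 184.] [257. 207.]
w2 [249. 205.] [254. 228.]
yellow/duck+box [(383, 220, 20, 25)] [(383, 220, 20, 25)]
red tray [] []
```

```bash
python3 -c "
from plant import arm
print(arm.finish_job())"
```

```text
the job is handed in; nothing more can be done
None
```

I handed the job in at about 47 s: the tower was stood free on the table and taken again from above, each well holds one piece lowered to its floor, and the last images show the duck, tray and boxed game where they started; no verdict came back.

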